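Unlatch the medicine chest and hold its lid at the balance point

ROBOT

A 6-joint arm with a two-finger parallel gripper is mounted at the origin on the work surface. World frame = base frame: x ahead of the robot, y to its left, z up, the work surface at z = 0. Lengths are in mm, angles in rad, forces in N, time in s.
With the tool pointing down it reaches from about 300 to 775 mm from the base axis. Payload 14.6 kg.
Tool frame: the origin (TCP) lies at the very end of the fingers, on their centre line; the grasp point (between the pads) lies 19 mm behind it; z points along the fingers, y is the direction in which the jaws open and shut (so a half turn about z gives the same grasp; the last joint's range is limited). The gripper opens to 94 mm and grips with 3 to 60 N. Pads are 16 mm wide; open, the fingers measure 119 mm over their backs; the gripper's body (75 mm by 177 mm) begins 78 mm behind the grasp point.
Start: joints at [-0.067, 0.3, 1.521, -0, 1.321, -0.067], TCP at [549.99, -0.002, 184.346] pointing down, gripper open.
Joint ranges: [-3.03, 3.03], [-0.79, 2.21], [0.23, 2.52], [-1.04, 4.18], [0, 3.07], [-2.55, 2.55]. Speed limits (rad/s): [2.22, 2.22, 2.57, 3.14, 3.14, 3.14].

INTERFACE

Orientations are given as [roll, pitch, yaw] about the fixed x, y, z axes, in that order (R = Rz(yaw) Ry(pitch) Rx(roll)).
In Python, from cell import manip gives the robot as it stands.
- The arm moves only by the shell command python3 -m pendant 'ROWS' [FORCE]. ROWS is JSON, a list of rows, each an object with "claw": the finger opening in m, from 0 to 0.094; "delta_pos": the shift along the tool's x, y, z in m, a list of three; "rotation": the turn, a rotation vector about the tool's x, y, z in rad, a list of three. A call has 1 to 10 rows; each row is the pose to reach, as a shift and turn from the pose measured when the call began, along the tool's axes at that moment; what a row does not reach only later rows make up. A row lasts 1/8 s, in which the tool goes at most 62.5 mm and 10.7 degrees, less where a joint would pass 70% of its speed; a pose out of reach is approached as far as the arm can. A call with a gripper value outside its range is refused whole. The fingers move at their own pace and stop on an object; FORCE is the grip in N (left out, the last holds). Time passes only in rows, so rows that repeat a pose let the fingers close. It gives the time, the measured TCP pose, the force and the opening at its end, in the units of the state.
- manip.read_state(): the state, without advancing time (a new reading comes with each control period).
- manip.camera(name): name is "scene" or "side" or "wrist"; returns the picture (384x512x3 uint8, red, green, blue); there is no depth.
- manip.camera_model(name): a dict with "fx", "fy", "cx", "cy" (pixels), "distortion" ([k1, k2, p1, p2, k3] as OpenCV has them; the pictures are not rectified), "cam_to_world" (4x4, takes a point from camera to world coordinates); the wrist camera has in their place "T_tool_cam" (4x4, takes a point from camera to tool coordinates, whose origin is the TCP and whose axes are the flange's). Camera axes: x right, y up, looking along -z (the intrinsics and any distortion apply to the point x, -y, -z); pixel columns grow to the right and rows downward; lengths in mm; the calibration is good to about 2 mm. A picture is of the moment at which its call begins: read the wrist's pose just before it. camera_model takes no time and is no camera call.
- manip.sign_off(): hands the job in, once; it reports no verdict.
The state is a dict: "clock": time; "joints": joint angles; "qd": joint speeds; "effort": joint torques, N m; "eef_pos": TCP position; "eef_rot": TCP orientation; "wrist_force": force on the tool from outside, world axes, zero at the start; "moment": the same for the moment, N m; "finger_gap": finger opening in mm.
Only numpy, scipy, OpenCV 4.12 (cv2) and the standard library are available. Lean on these libraries where they do the work, as an engineer would, in place of code of your own. Each camera call takes 0.05 s, during which the arm holds its last target.

TASK

Swing the latch lever on the left side of the wooden medicine chest round until its nose is right off the lid, then lift the lid by its bar handle to its balance point, where it stands straight up and would fall neither shut nor open. Finish while holding it still there, the bar gripped between the fingers, so that I can refit the lid stay: do not let go, and on the way do not let the lid go over backwards. Leave the other things on the counter where they are.

Things in the scene. Friction and masses are not known exactly. Their poses are not given: they have to be found in the camera images.
- chest: wooden chest fixed to the counter, 150 mm deep (its x), 240 wide (its y), 90 high without lid. Origin at the centre of its underside; x points to the hinged far side, y to its left side (the latch side), z up. The flat lid (150 x 240 x 12 mm) lies on its rim, top face 102 mm above the counter
- lid (a joint): lid angle in rad: 0 shut, growing as the front edge rises, 1.571 straight up, stop at 2.4. The hinge is nearly frictionless, without spring; the lid (0.4 to 0.75 kg) falls shut from below 1.571 and falls open from above it: 1.571 is the balance point. It cannot open while the latch nose lies over it
- lid_hinge (a point): point on the hinge line, at the middle of the lid's far edge, 96 mm above the counter. The hinge line runs along the chest's y
- lid_bar (a point): middle of the lid's bar handle: round brass bar, 12 mm thick, parallel to the hinge line, 205 mm from it, on two 10 mm rods, 112 mm free between them. Shut: 96 mm above the counter, 55 mm out from the chest's front; at balance: right above the hinge, 301 mm up. Pinched from above across its length it turns between the fingers as the lid swings, so the gripper can keep pointing down
- latch (a joint): latch lever angle in rad: 0 nose straight over the lid, growing anticlockwise seen from above (the knob comes round to the chest's front, the nose goes to the hinge side), stop at 1.75. The nose is off the lid from 1.25 on. It stays where it is left; moving it takes 1 to 2 N at the knob
- latch_knob (a point): centre of the upright wooden knob on the lever's outer end: 16 mm thick, 40 mm high, 112 to 152 mm above the counter, 55 mm from the pivot. The flat brass lever (16 mm wide, 104 to 112 mm above the counter) runs from it over the pivot to the nose, 55 mm beyond
- latch_pivot (a point): pivot of the latch lever, on a bracket at the chest's left wall, 25 mm outside the lid's left edge, 108 mm above the counter
- weight: a brass balance weight, 48 mm wide and 34 mm high, below the bar handle in front of the chest (leave it alone); origin at its underside
- jar: a blue ceramic jar, 70 mm wide and 100 mm high, to the right of the chest (leave it alone); origin at its underside
- bottle: an amber bottle, 54 mm wide and 120 mm high, behind the chest (leave it alone); origin at its underside
- tray: a low wooden tray, 120 x 100 x 30 mm, to the left of the chest, beyond the latch knob (leave it alone); origin at its underside
- mortar: a brass mortar with its pestle, 104 mm wide and 130 mm high, at the left (leave it alone); origin at its underside
- mug: a white mug, 76 mm wide and 90 mm high, at the right (leave it alone); origin at its underside
- spoon: a wooden spoon, 190 mm long, lying at the right, near the robot (leave it alone); origin at its underside

How it is judged:
By the outcome, as a careful person would: the job done as asked, in the order asked, and still so for the second after the job is handed in, while the arm keeps its last pose, push and grip.
It also fails if it takes over 64 s, if anything falls off the work surface, if the arm or the gripper's body presses on something with over 40 N, if the wrist force passes 120 N, or if a joint passes its speed limit or range.

## Working session

There is one attempt and no reset: what is moved stays moved. The work goes in short steps, Python scripts to look and compute and a shell command to move; the robot and the scene stay as the last step left them, time stands still between calls to the robot, and variables do not carry over. Pictures are saved under pics/ and viewed, and the job is handed in when it is done.

```bash
ls; mkdir -p pics
cat > h.py <<'E'
import numpy as np, cv2
from cell import manip
def snap(n,f):
    im=manip.camera(n); cv2.imwrite('pics/'+f,im[:,:,::-1]); return im
def ray(n,uv):
    m=manip.camera_model(n)
    K=np.array([[m['fx'],0,m['cx']],[0,m['fy'],m['cy']],[0,0,1.]])
    p=cv2.undistortPoints(np.array([[uv]],float),K,np.array(m['distortion'],float))[0,0]
    T=np.array(m['cam_to_world']) if 'cam_to_world' in m else None
    if T is None:
        from scipy.spatial.transform import Rotation as R
        s=manip.read_state(); W=np.eye(4); W[:3,:3]=R.from_euler('xyz',s['eef_rot']).as_matrix(); W[:3,3]=s['eef_pos']
        T=W@np.array(m['T_tool_cam'])
    return T[:3,3], T[:3,:3]@np.array([p[0],-p[1],-1.])
def onz(n,uv,z):
    o,d=ray(n,uv); return o+d*(z-o[2])/d[2]
E
python3 - <<'E'
from h import *
print(manip.read_state())
for n in('scene','side','wrist'):
    snap(n,n+'0.png'); print(n,manip.camera_model(n))
E
```

```text
pics
{'clock': 0.0, 'joints': array([-6.65997123e-02,  3.00456684e-01,  1.52155881e+00, -2.76265161e-05,
        1.32071573e+00, -6.65674816e-02]), 'qd': array([-0.00279259, -0.00027934,  0.00020716, -0.00136962,  0.00055305,
        0.00121406]), 'effort': array([-1.53750298e-03, -5.31805658e+01, -3.52735734e+01,  7.07558286e-02,
        2.43994006e-02, -4.79655944e-05]), 'eef_pos': array([5.49717691e+02, 8.22809892e-03, 1.83803679e+02]), 'eef_rot': array([-3.14045483e+00, -4.90356976e-05,  1.57077092e+00]), 'wrist_force': array([-0.17492041,  0.25701014,  0.4620733 ]), 'moment': array([-0.00302296,  0.01045357,  0.02684243]), 'finger_gap': 93.77811780300541}
scene {'fx': 423.27773988637944, 'fy': 423.27773988637944, 'cx': 251.95085510530322, 'cy': 192.5399181901494, 'distortion': array([-0.07547121,  0.        ,  0.        ,  0.        ,  0.        ]), 'cam_to_world': array([[-8.59930099e-01, -4.24005084e-01,  2.84147696e-01,
         9.76901742e+02],
       [ 5.10187737e-01, -7.30534693e-01,  4.53902562e-01,
         5.79450009e+02],
       [ 1.51227564e-02,  5.35293145e-01,  8.44
[... 521 characters left out ...]
8.76477283e-01,  4.81394267e-01,
         6.71392091e+02],
       [ 0.00000000e+00,  0.00000000e+00,  0.00000000e+00,
         1.00000000e+00]])}
wrist {'fx': 324.87985636734794, 'fy': 324.87985636734794, 'cx': 253.90713024495366, 'cy': 187.90762218408236, 'distortion': array([-0.05953543,  0.        ,  0.        ,  0.        ,  0.        ]), 'T_tool_cam': array([[-6.65754729e-04,  9.61140400e-01,  2.76059211e-01,
         7.89899474e+01],
       [ 9.99999751e-01,  7.04296099e-04, -4.04727374e-05,
        -5.00933009e-01],
       [-2.33327408e-04,  2.76059115e-01, -9.61140630e-01,
        -2.00280450e+02],
       [ 0.00000000e+00,  0.00000000e+00,  0.00000000e+00,
         1.00000000e+00]])}
```

View pics/scene0.png

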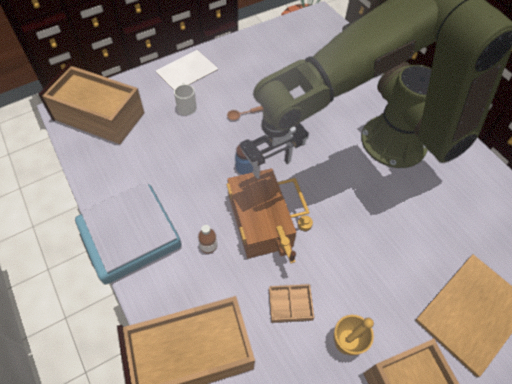

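View pics/side0.png

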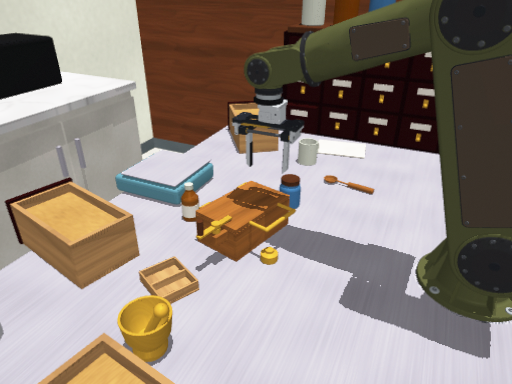

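View pics/wrist0.png

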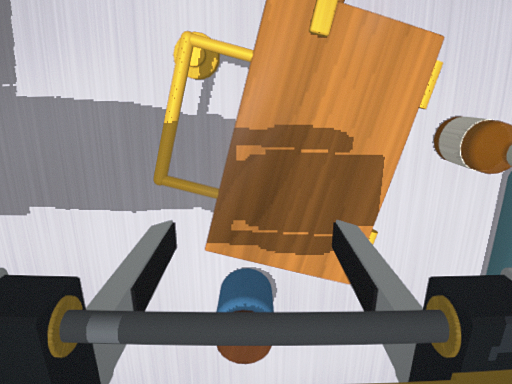

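The scene and side views show the chest at about (262,212) in scene and (245,220) in side, with the latch on the near-left side. The wrist view shows the bar from about (160,182) to (188,40), with lid corners near (207,250), (348,283) and (443,37).

Run:
```python
from h import *
for uv in [(207,250),(348,283),(443,37)]: print('lid',onz('wrist',uv,102).round(1))
for uv in [(160,182),(188,40)]: print('bar',onz('wrist',uv,98).round(1))
for n,(x0,y0,x1,y1) in {'scene':(210,150,330,300),'side':(180,160,310,280)}.items():
    im=cv2.imread(f'pics/{n}0.png')[y0:y1,x0:x1]
    k=6 if n=='scene' else 6
    k=5
    cv2.imwrite(f'pics/{n}0z.png',cv2.resize(im,None,fx=k if n=='side' else 4,fy=k if n=='side' else 4,interpolation=cv2.INTER_CUBIC))
```

```text
lid [504.2 -64.  102. ]
lid [ 643.1 -100.8  102. ]
lid [704.9 127.1 102. ]
bar [463.2   2.5  98. ]
bar [495.2 123.3  98. ]
```

```bash
sleep 0
```

```text
(no output)
```

View pics/scene0z.png

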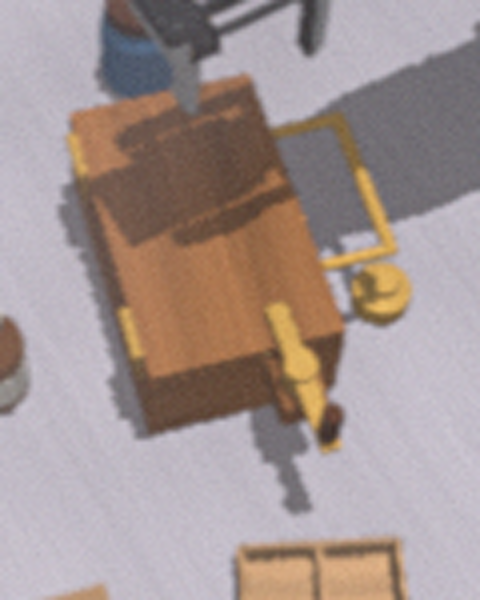

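View pics/side0z.png

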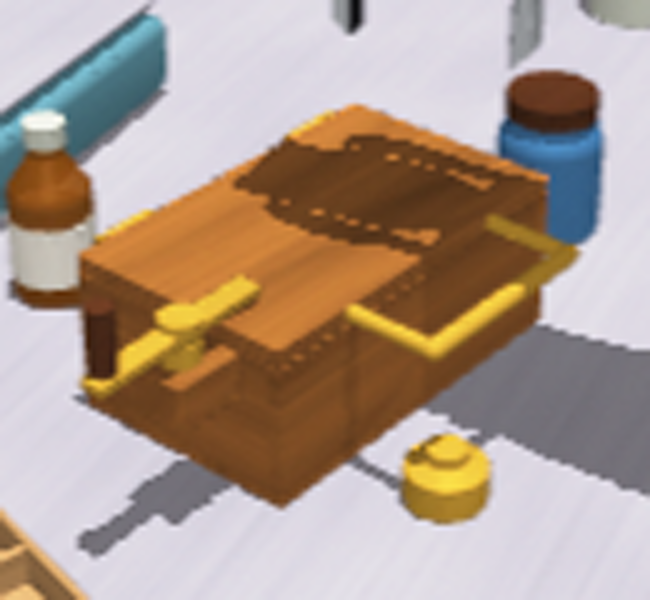

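Run:
```python
from h import *
c=np.array([604.5,31.5]);a=-np.radians(15);ex=np.array([np.cos(a),np.sin(a)]);ey=np.array([-ex[1],ex[0]])
def f(l,n,uv,z):
    p=onz(n,uv,z)[:2]; print(l,n,p.round(1),'local',((p-c)@ex).round(1),((p-c)@ey).round(1))
S=lambda x,y:(210+x/4,150+y/4); D=lambda x,y:(180+x/5,160+y/5)
f('pivot','scene',S(298,360),116);f('pivot','side',D(180,316),118)
f('knobtop','scene',S(334,408),152);f('knobtop','side',D(99,303),152)
f('nose','scene',S(278,309),112);f('nose','side',D(240,290),112)
for xy in[(70,112),(248,78),(342,330),(150,376)]: f('lid','scene',S(*xy),102)
for xy in[(82,260),(277,350),(548,180),(358,105)]: f('lid','side',D(*xy),102)
f('bar','scene',S(342,120),98);f('bar','scene',S(392,250),98)
f('bar','side',D(434,350),98);f('bar','side',D(572,252),98)
f('tray','scene',S(235,545),30);f('tray','scene',S(400,538),30)
f('weight','scene',S(382,285),34);f('weight','side',D(447,450),34)
```

```text
pivot scene [612.3 178.9] local -30.6 144.4
pivot side [609.  181.7] local -34.5 146.3
knobtop scene [622.9 234.8] local -34.9 201.1
knobtop side [623.1 233. ] local -34.2 199.4
nose scene [601.1 135.6] local -30.2 99.7
nose side [597.5 138.9] local -34.5 101.9
lid scene [645.  -98.2] local 72.7 -114.8
lid scene [506.1 -55.7] local -72.4 -109.7
lid scene [566.6 169.7] local -72.4 123.6
lid scene [706.2 130.8] local 72.5 122.3
lid side [697.8 134.6] local 63.4 123.7
lid side [561.4 167.4] local -76.8 120.1
lid side [497.3 -58.1] local -80.3 -114.2
lid side [639.5 -98.3] local 67.4 -116.3
bar scene [461.7  13.7] local -133.4 -54.1
bar scene [494.9 131.1] local -131.6 67.9
bar side [491.1 128.2] local -134.6 64.0
bar side [459.2   6.7] local -133.9 -61.6
tray scene [703.6 248.7] local 39.5 235.5
tray scene [597.4 305.2] local -77.7 262.6
weight scene [491.9 127.3] local -133.5 63.4
weight side [483.9 124.3] local -140.5 58.4
```

```bash
python3 -m pendant '[{"claw":0.05,"delta_pos":[0.04,0.012,0],"rotation":[0,0,-0.13]},{"claw":0.05,"delta_pos":[0.09,0.027,0],"rotation":[0,0,-0.26]},{"claw":0.05,"delta_pos":[0.14,0.043,0],"rotation":[0,0,-0.39]},{"claw":0.05,"delta_pos":[0.19,0.06,0],"rotation":[0,0,-0.52]},{"claw":0.05,"delta_pos":[0.22,0.07,0],"rotation":[0,0,-0.52]},{"claw":0.05,"delta_pos":[0.2336,0.0733,0],"rotation":[0,0,-0.52]},{"claw":0.05,"delta_pos":[0.2336,0.0733,0],"rotation":[0,0,-0.52]},{"claw":0.05,"delta_pos":[0.2336,0.0733,0],"rotation":[0,0,-0.52]}]'
python3 - <<'E'
from h import *
print(manip.read_state()['eef_pos'],manip.read_state()['eef_rot']);snap('wrist','w1.png');snap('side','s1.png')
im=cv2.imread('pics/s1.png')[80:280,130:330]; cv2.imwrite('pics/s1z.png',cv2.resize(im,None,fx=3,fy=3))
E
```

```text
clock: 1.15
eef_pos: [623.1, 232.4, 184.0]
eef_rot: [-3.141, -0.0, 2.09]
wrist_force: [-0.2, 0.7, -0.6]
finger_gap: 50.2
[623.06019329 232.41330518 184.03668698] [-3.14082531e+00 -3.47121681e-04  2.08968716e+00]
```

View pics/w1.png

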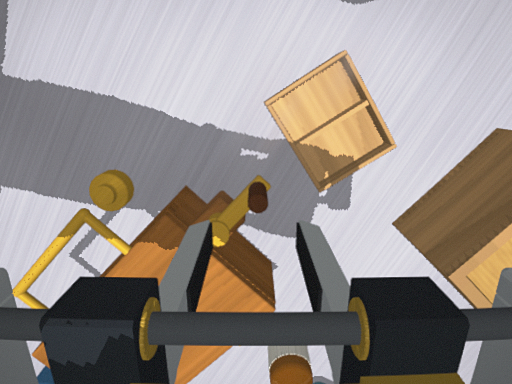

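View pics/s1z.png

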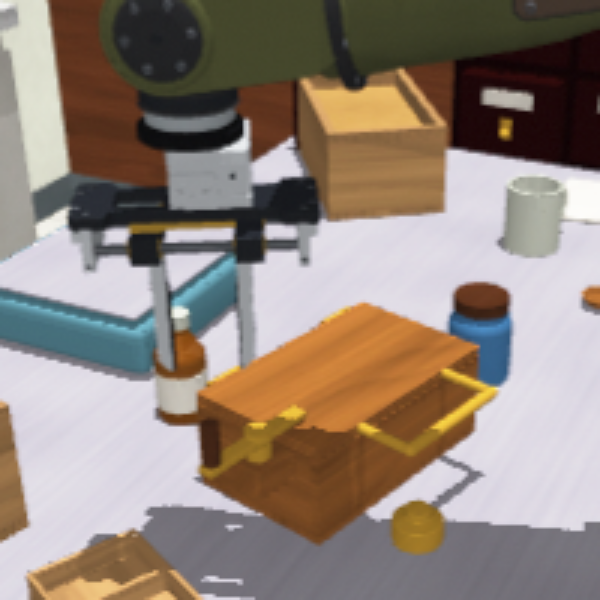

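Run:
```python
from h import *
for uv in[(259,188),(258,199)]:
  print(onz('wrist',uv,152).round(1))
print(onz('wrist',(218,235),116).round(1))
im=cv2.imread('pics/w1.png')[150:260,180:320]; cv2.imwrite('pics/w1z.png',cv2.resize(im,None,fx=5,fy=5))
```

```text
[619.1 244.7 152. ]
[622.8 236.8 152. ]
[614.7 179.6 116. ]
```

View pics/w1z.png

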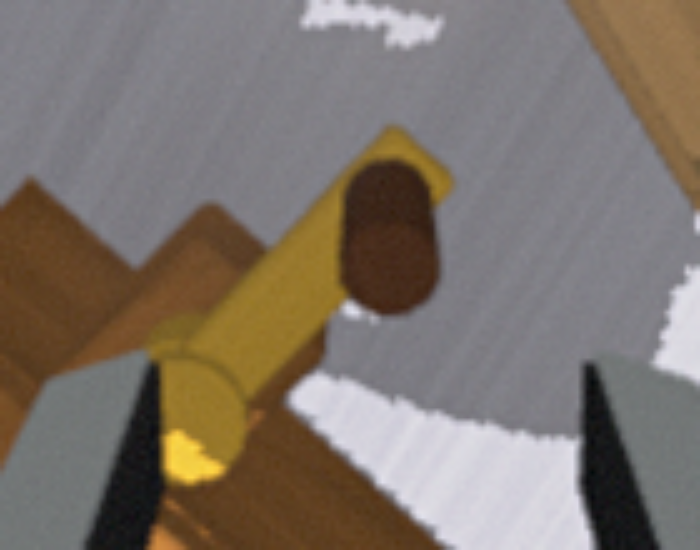

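Knob top at (258,203.6) in the wrist view puts the knob within 2 mm of the TCP; going down to grip it lightly.

```bash
python3 -m pendant '[{"claw":0.05,"delta_pos":[0,0,0.02],"rotation":[0,0,0]},{"claw":0.05,"delta_pos":[0,0.001,0.042],"rotation":[0,0,0]},{"claw":0.05,"delta_pos":[0,0.001,0.06],"rotation":[0,0,0]},{"claw":0.03,"delta_pos":[0,0.001,0.062],"rotation":[0,0,0]},{"claw":0.0,"delta_pos":[0,0.001,0.062],"rotation":[0,0,0]},{"claw":0.0,"delta_pos":[0,0.001,0.062],"rotation":[0,0,0]},{"claw":0.0,"delta_pos":[0,0.001,0.062],"rotation":[0,0,0]},{"claw":0.0,"delta_pos":[0,0.001,0.062],"rotation":[0,0,0]}]' 6
```

```text
clock: 2.25
eef_pos: [624.5, 233.8, 123.1]
eef_rot: [3.139, -0.001, 2.09]
wrist_force: [2.3, 5.0, 0.6]
finger_gap: 15.3
```

Run:
```python
import numpy as np
y=2.09;tx=np.array([np.cos(y),np.sin(y)]);ty=np.array([np.sin(y),-np.cos(y)])
P=lambda t:55*np.array([np.cos(np.radians(75)+t),np.sin(np.radians(75)+t)])
for t0,n in((0,10),(.75,10)):
  for t in np.linspace(t0,t0+.75,n+1)[1:]:
    d=P(t)-P(t0);print(round(t,3),round(d@tx/1000,4),round(d@ty/1000,4))
```

```text
0.075 0.0028 -0.003
0.15 0.0053 -0.0063
0.225 0.0077 -0.0097
0.3 0.0097 -0.0133
0.375 0.0115 -0.017
0.45 0.013 -0.0208
0.525 0.0141 -0.0248
0.6 0.015 -0.0288
0.675 0.0156 -0.0329
0.75 0.0159 -0.037
0.825 -0.0 -0.0041
0.9 -0.0004 -0.0082
0.975 -0.001 -0.0123
1.05 -0.002 -0.0163
1.125 -0.0032 -0.0203
1.2 -0.0047 -0.0241
1.275 -0.0065 -0.0278
1.35 -0.0086 -0.0313
1.425 -0.011 -0.0347
1.5 -0.0136 -0.0379
```

```bash
python3 -m pendant '[{"claw":0,"delta_pos":[0.0028,-0.003,0],"rotation":[0,0,0]},{"claw":0,"delta_pos":[0.0053,-0.0063,0],"rotation":[0,0,0]},{"claw":0,"delta_pos":[0.0077,-0.0097,0],"rotation":[0,0,0]},{"claw":0,"delta_pos":[0.0097,-0.0133,0],"rotation":[0,0,0]},{"claw":0,"delta_pos":[0.0115,-0.017,0],"rotation":[0,0,0]},{"claw":0,"delta_pos":[0.013,-0.0208,0],"rotation":[0,0,0]},{"claw":0,"delta_pos":[0.0141,-0.0248,0],"rotation":[0,0,0]},{"claw":0,"delta_pos":[0.015,-0.0288,0],"rotation":[0,0,0]},{"claw":0,"delta_pos":[0.0156,-0.0329,0],"rotation":[0,0,0]},{"claw":0,"delta_pos":[0.0159,-0.037,0],"rotation":[0,0,0]}]'
```

```text
clock: 3.5
eef_pos: [584.4, 229.2, 123.3]
eef_rot: [3.139, -0.001, 2.09]
wrist_force: [1.6, 4.2, 1.5]
finger_gap: 15.5
```

```bash
python3 -m pendant '[{"claw":0,"delta_pos":[0,-0.0041,0],"rotation":[0,0,0]},{"claw":0,"delta_pos":[-0.0004,-0.0082,0],"rotation":[0,0,0]},{"claw":0,"delta_pos":[-0.001,-0.0123,0],"rotation":[0,0,0]},{"claw":0,"delta_pos":[-0.002,-0.0163,0],"rotation":[0,0,0]},{"claw":0,"delta_pos":[-0.0032,-0.0203,0],"rotation":[0,0,0]},{"claw":0,"delta_pos":[-0.0047,-0.0241,0],"rotation":[0,0,0]},{"claw":0,"delta_pos":[-0.0065,-0.0278,0],"rotation":[0,0,0]},{"claw":0,"delta_pos":[-0.0086,-0.0313,0],"rotation":[0,0,0]},{"claw":0,"delta_pos":[-0.011,-0.0347,0],"rotation":[0,0,0]},{"claw":0,"delta_pos":[-0.0136,-0.0379,0],"rotation":[0,0,0]}]'
```

```text
clock: 4.75
eef_pos: [558.2, 198.3, 123.2]
eef_rot: [3.139, -0.0, 2.09]
wrist_force: [0.8, 2.8, 2.8]
finger_gap: 15.3
```

Run:
```python
from h import *
for n,b in(('scene',(220,150,340,280)),('side',(150,130,310,270))):
    im=snap(n,'x.png')[b[1]:b[3],b[0]:b[2],::-1]; cv2.imwrite(f'pics/{n}2.png',cv2.resize(im,None,fx=4,fy=4))
```

```text
(no output)
```

View pics/scene2.png

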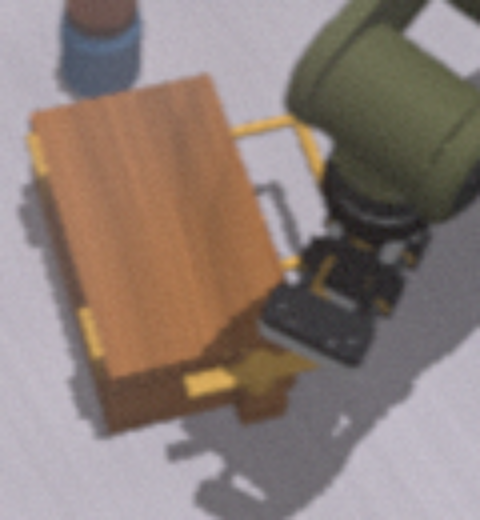

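View pics/side2.png

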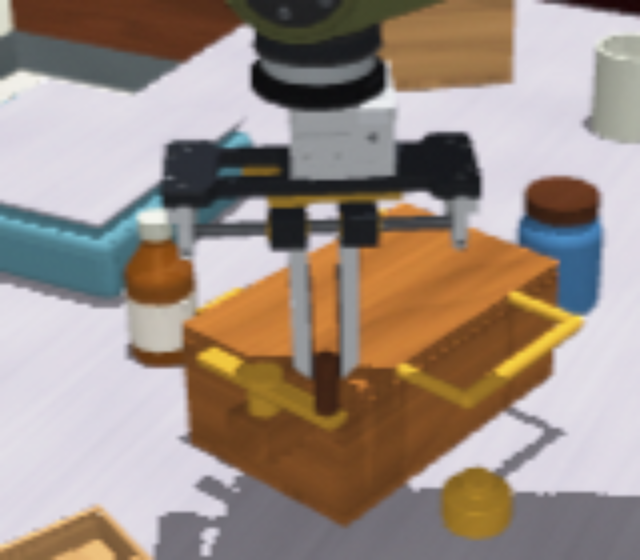

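The latch lever now runs along the left wall. The nose is toward the hinge side, outside the lid edge (scene crop about (210,380)), and the angle is about 1.51 rad. Next I release it and go to above the bar.

```bash
python3 -m pendant '[{"claw":0.04,"delta_pos":[0,0,0],"rotation":[0,0,0]},{"claw":0.04,"delta_pos":[0,0,0],"rotation":[0,0,0]},{"claw":0.04,"delta_pos":[0,0,0],"rotation":[0,0,0]},{"claw":0.04,"delta_pos":[0,0,-0.02],"rotation":[0,0,0]},{"claw":0.04,"delta_pos":[0,0,-0.045],"rotation":[0,0,0]},{"claw":0.04,"delta_pos":[0,0,-0.067],"rotation":[0,0,0]},{"claw":0.04,"delta_pos":[-0.015,-0.03,-0.067],"rotation":[0,0,0.16]},{"claw":0.04,"delta_pos":[-0.035,-0.065,-0.067],"rotation":[0,0,0.32]},{"claw":0.04,"delta_pos":[-0.055,-0.1,-0.067],"rotation":[0,0,0.48]},{"claw":0.04,"delta_pos":[-0.0742,-0.1347,-0.067],"rotation":[0,0,0.64]}]' && python3 -m pendant '[{"claw":0.04,"delta_pos":[0,0,0],"rotation":[0,0,0.14]},{"claw":0.04,"delta_pos":[0,0,0],"rotation":[0,0,0.14]}]'
python3 - <<'E'
from h import *
s=manip.read_state();print(s['eef_pos'],s['eef_rot'])
snap('wrist','w3.png')
im=snap('side','x.png')[120:280,150:330,::-1]; cv2.imwrite('pics/s3.png',cv2.resize(im,None,fx=4,fy=3.7))
E
```

```text
clock: 6.1
eef_pos: [476.9, 65.7, 189.8]
eef_rot: [3.14, -0.001, 1.444]
wrist_force: [0.2, 0.3, 1.1]
finger_gap: 40.0
clock: 6.35
eef_pos: [476.9, 65.5, 190.0]
eef_rot: [3.14, -0.002, 1.305]
wrist_force: [0.1, -0.1, 1.3]
finger_gap: 40.0
[476.88905357  65.48799095 189.97833816] [ 3.14007308e+00 -1.68897544e-03  1.30481733e+00]
```

View pics/w3.png

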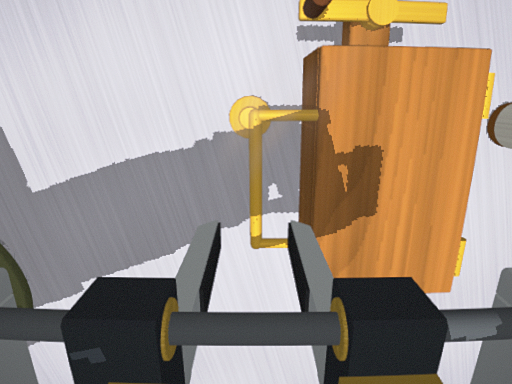

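View pics/s3.png

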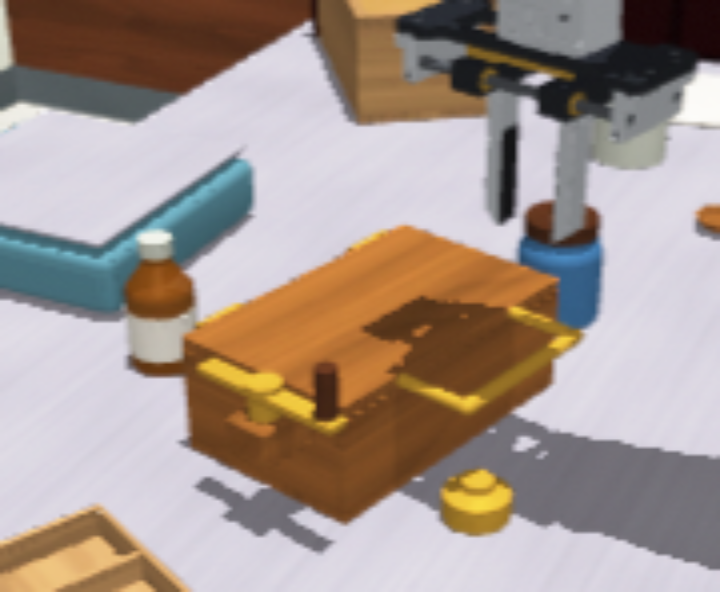

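Wrist view: the bar runs vertically from (256,118) to (256,243), centred between the fingertips. The lever at top is clear of the lid (nose outside the left edge). I'll refine bar and lid, then grip.

Run:
```python
from h import *
b=[onz('wrist',u,102) for u in[(256,118),(256,243)]]
print('bar top line',b[0].round(1),b[1].round(1),((b[0]+b[1])/2).round(1))
for u in[(306,50),(491,49),(452,292)]: print('lid',onz('wrist',u,102).round(1))
c=[onz('wrist',u,102) for u in[(491,49),(452,292)]]
print(np.degrees(np.arctan2(*(c[0]-c[1])[:2][::-1])))
im=cv2.imread('pics/w3.png')[30:300,230:500]; cv2.imwrite('pics/w3z.png',cv2.resize(im,None,fx=2.2,fy=2.2))
```

```text
bar top line [494.4 123.1 102. ] [463.6   8.1 102. ] [479.   65.6 102. ]
lid [549.  166.3 102. ]
lid [705.  129.1 102. ]
lid [ 647.5 -101.8  102. ]
76.02172613167377
```

View pics/w3z.png

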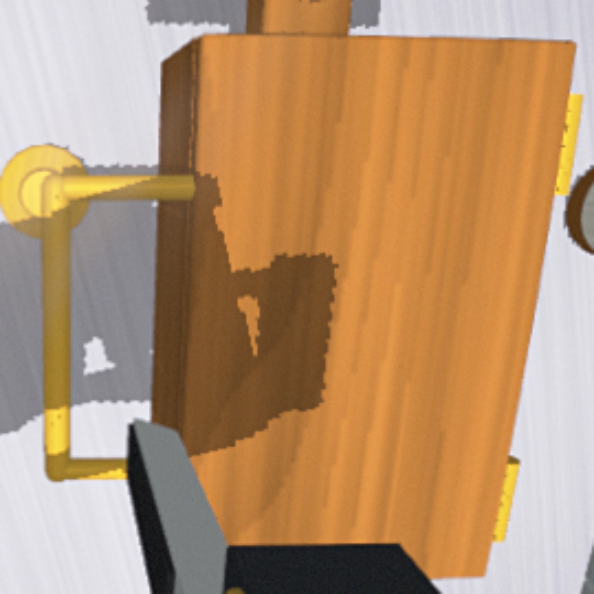

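```bash
python3 -m pendant '[{"claw":0.04,"delta_pos":[0,0,0.03],"rotation":[0,0,0]},{"claw":0.04,"delta_pos":[0,0.001,0.06],"rotation":[0,0,0]},{"claw":0.04,"delta_pos":[0,0.001,0.09],"rotation":[0,0,0]},{"claw":0.04,"delta_pos":[0,0.001,0.11],"rotation":[0,0,0]},{"claw":0.04,"delta_pos":[0,0.001,0.113],"rotation":[0,0,0]},{"claw":0.03,"delta_pos":[0,0.001,0.113],"rotation":[0,0,0]}]'
```

```text
clock: 7.2
eef_pos: [478.5, 66.0, 77.3]
eef_rot: [3.14, -0.002, 1.31]
wrist_force: [-0.1, 0.0, 0.7]
finger_gap: 33.1
```

```bash
python3 -m pendant '[{"claw":0.0,"delta_pos":[0,0,0],"rotation":[0,0,0]},{"claw":0.0,"delta_pos":[0,0,0],"rotation":[0,0,0]},{"claw":0.0,"delta_pos":[0,0,0],"rotation":[0,0,0]},{"claw":0.0,"delta_pos":[0,0,0],"rotation":[0,0,0]},{"claw":0.0,"delta_pos":[0,0,0],"rotation":[0,0,0]}]' 20
python3 - <<'E'
from h import *
s=manip.read_state();print(s['eef_pos'],s['eef_rot'],s['wrist_force'])
y=s['eef_rot'][2];
for t in np.linspace(0,np.pi/2,25)[1:]: print(round(t,3),'ty %.4f  tz %.4f'%(.205*(1-np.cos(t)),-.205*np.sin(t)))
E
```

```text
clock: 7.82
eef_pos: [478.7, 66.1, 77.5]
eef_rot: [3.14, -0.002, 1.31]
wrist_force: [-1.4, 0.4, 4.2]
finger_gap: 9.1
[478.68003621  66.07738423  77.54447961] [ 3.13952773e+00 -1.97819970e-03  1.30971980e+00] [-1.37750893  0.38316357  4.18156031]
0.065 ty 0.0004  tz -0.0134
0.131 ty 0.0018  tz -0.0268
0.196 ty 0.0039  tz -0.0400
0.262 ty 0.0070  tz -0.0531
0.327 ty 0.0109  tz -0.0659
0.393 ty 0.0156  tz -0.0785
0.458 ty 0.0211  tz -0.0907
0.524 ty 0.0275  tz -0.1025
0.589 ty 0.0345  tz -0.1139
0.654 ty 0.0424  tz -0.1248
0.72 ty 0.0509  tz -0.1352
0.785 ty 0.0600  tz -0.1450
0.851 ty 0.0698  tz -0.1541
0.916 ty 0.0802  tz -0.1626
0.982 ty 0.0911  tz -0.1705
1.047 ty 0.1025  tz -0.1775
1.113 ty 0.1143  tz -0.1839
1.178 ty 0.1265  tz -0.1894
1.244 ty 0.1391  tz -0.1941
1.309 ty 0.1519  tz -0.1980
1.374 ty 0.1650  tz -0.2011
1.44 ty 0.1782  tz -0.2032
1.505 ty 0.1916  tz -0.2046
1.571 ty 0.2050  tz -0.2050
```

```bash
python3 -m pendant '[{"claw":0.0,"delta_pos":[0,0,0],"rotation":[0,0,0]},{"claw":0.0,"delta_pos":[0,0,0],"rotation":[0,0,0]}]' 12;python3 - <<'E'
from h import *
im=snap('side','x.png')[130:250,200:320,::-1]; cv2.imwrite('pics/s4.png',cv2.resize(im,None,fx=5,fy=5,interpolation=cv2.INTER_CUBIC))
E
```

```text
clock: 8.07
eef_pos: [478.7, 66.1, 77.6]
eef_rot: [3.14, -0.002, 1.31]
wrist_force: [-1.5, 1.1, 2.9]
finger_gap: 9.1
```

View pics/s4.png

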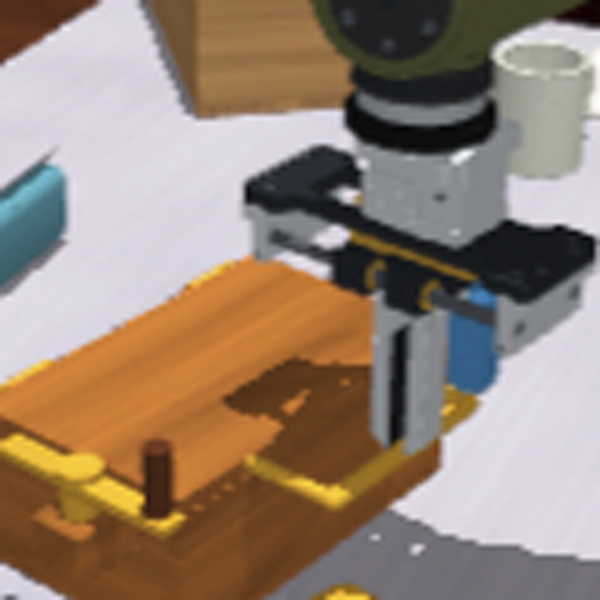

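Run:
```python
from h import *
m=manip.camera_model('side');K=np.array([[m['fx'],0,m['cx']],[0,m['fy'],m['cy']],[0,0,1.]])
T=np.linalg.inv(m['cam_to_world'])
def pr(p):
    q=(T@np.append(p,1))[:3]*[1,-1,-1]; return cv2.projectPoints(q.reshape(1,3),np.zeros(3),np.zeros(3),K,np.array(m['distortion']))[0].ravel()
for p in [(478.7,66.1,77.5),(478.7,66.1,96.5),(494.4,123,96),(463.6,8,96)]:
    u=pr(np.array(p,float)); print(p,u.round(1),((u-[200,130])*5).round())
im=cv2.imread('pics/s4.png')[350:530,300:500];cv2.imwrite('pics/s4z.png',cv2.resize(im,None,fx=3,fy=3))
```

```text
(478.7, 66.1, 77.5) [279.8 225.6] [399. 478.]
(478.7, 66.1, 96.5) [280.1 219.7] [400. 449.]
(494.4, 123, 96) [266.4 229.3] [332. 497.]
(463.6, 8, 96) [292.7 210.9] [464. 404.]
```

View pics/s4z.png

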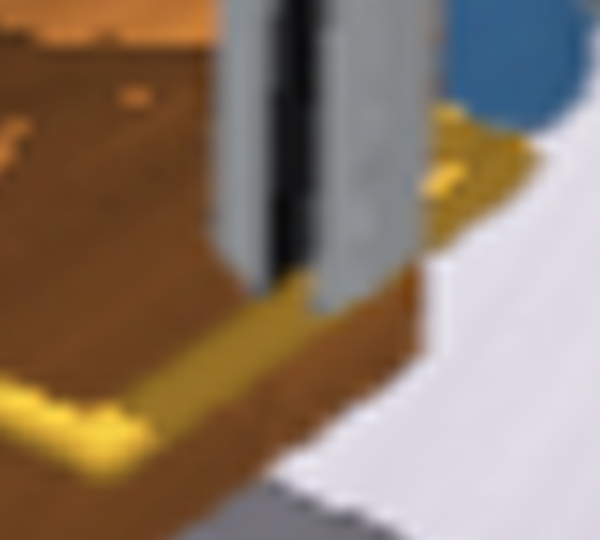

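Run:
```python
from h import *
m=manip.camera_model('side');K=np.array([[m['fx'],0,m['cx']],[0,m['fy'],m['cy']],[0,0,1.]])
T=np.linalg.inv(m['cam_to_world'])
def pr(p):
    q=(T@np.append(p,1))[:3]*[1,-1,-1]; return cv2.projectPoints(q.reshape(1,3),np.zeros(3),np.zeros(3),K,np.array(m['distortion']))[0].ravel()
for z in (184,200):
  for x in (-47,-59.5,47,59.5): print(z,x,pr(np.array([549.7+x,8,z])).round(1))
im=cv2.imread('pics/side0.png')[110:190,230:320];cv2.imwrite('pics/s0f.png',cv2.resize(im,None,fx=6,fy=6))
```

```text
184 -47 [280.8 180. ]
184 -59.5 [285.1 180.9]
184 47 [249.5 173.6]
184 59.5 [245.5 172.7]
200 -47 [281.  174.8]
200 -59.5 [285.4 175.6]
200 47 [249.5 168.4]
200 59.5 [245.4 167.6]
```

View pics/s0f.png

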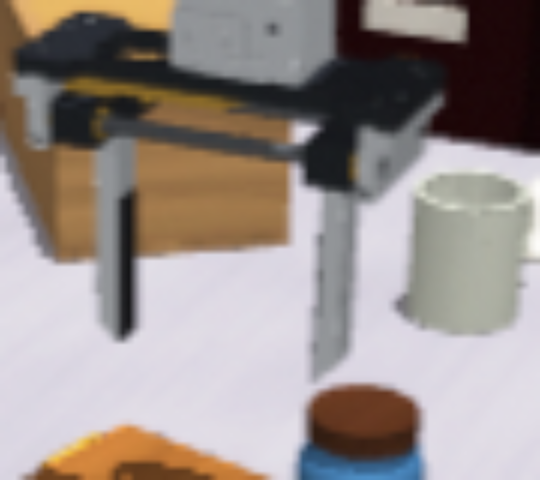

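The side picture shows the real fingertips about 19 mm above the reported TCP: they only pinch the top of the bar, near (400,450) in the crop, with a gap of 9.1 mm. The start picture shows the same offset, so I'll reopen and go lower.

```bash
python3 -m pendant '[{"claw":0.035,"delta_pos":[0,0,0],"rotation":[0,0,0]},{"claw":0.035,"delta_pos":[0,0,0],"rotation":[0,0,0]},{"claw":0.035,"delta_pos":[0,0,0],"rotation":[0,0,0]},{"claw":0.035,"delta_pos":[0,0,0.008],"rotation":[0,0,0]},{"claw":0.035,"delta_pos":[0,0,0.016],"rotation":[0,0,0]},{"claw":0.035,"delta_pos":[0,0,0.019],"rotation":[0,0,0]}]' 12; python3 -m pendant '[{"claw":0,"delta_pos":[0,0,0],"rotation":[0,0,0]},{"claw":0,"delta_pos":[0,0,0],"rotation":[0,0,0]},{"claw":0,"delta_pos":[0,0,0],"rotation":[0,0,0]},{"claw":0,"delta_pos":[0,0,0],"rotation":[0,0,0]},{"claw":0,"delta_pos":[0,0,0],"rotation":[0,0,0]}]' 15
python3 - <<'E'
from h import *
im=snap('side','x.png')[130:250,200:320,::-1]; cv2.imwrite('pics/s5.png',cv2.resize(im,None,fx=5,fy=5,interpolation=cv2.INTER_CUBIC))
E
```

```text
clock: 8.88
eef_pos: [478.3, 66.1, 57.7]
eef_rot: [3.141, -0.002, 1.31]
wrist_force: [0.0, 0.2, 1.2]
finger_gap: 35.3
clock: 9.5
eef_pos: [478.6, 66.0, 57.9]
eef_rot: [3.14, -0.002, 1.31]
wrist_force: [3.5, -0.7, -0.7]
finger_gap: 11.2
```

View pics/s5.png

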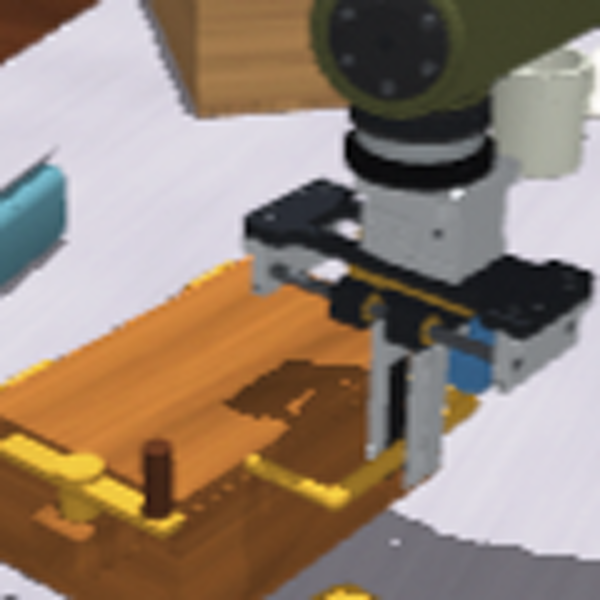

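Gap is now 11.2 mm with the bar between the pads and the tips below it. I start lifting along the arc.

```bash
python3 -m pendant '[{"claw":0,"delta_pos":[0,0.0001,-0.006],"rotation":[0,0,0]},{"claw":0,"delta_pos":[0,0.0007,-0.017],"rotation":[0,0,0]},{"claw":0,"delta_pos":[0,0.0022,-0.03],"rotation":[0,0,0]},{"claw":0,"delta_pos":[0,0.0048,-0.044],"rotation":[0,0,0]}]' 15
python3 - <<'E'
from h import *
im=snap('side','x.png')[100:260,160:320,::-1]; cv2.imwrite('pics/s6.png',cv2.resize(im,None,fx=3.7,fy=3.7))
E
```

```text
clock: 10.05
eef_pos: [483.5, 64.6, 102.7]
eef_rot: [3.139, -0.002, 1.31]
wrist_force: [9.9, -1.5, -5.7]
finger_gap: 11.5
```

View pics/s6.png

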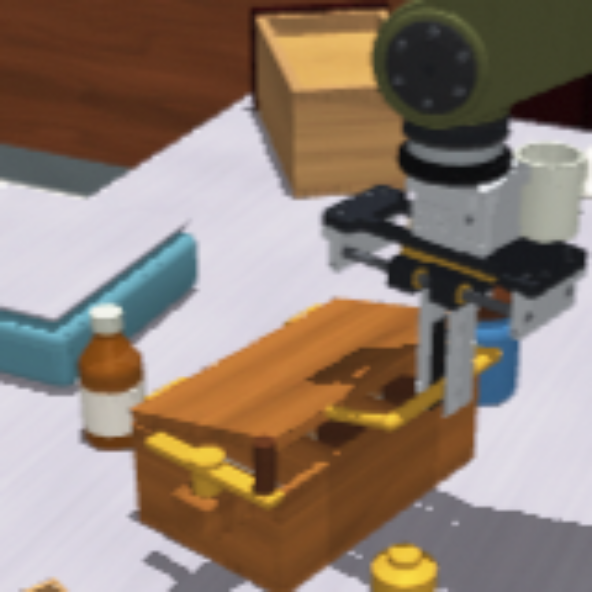

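The lid is rising (front edge is up in the crop, forces small). Continuing, with about 1 mm bias toward the hinge.

Run:
```python
import numpy as np
def g(p0,p1,n=10):
  for t in np.linspace(p0,p1,n+1)[1:]: print(round(t,3),'%.4f %.4f'%(.205*(np.cos(p0)-np.cos(t))+.001,-.205*(np.sin(t)-np.sin(p0))))
g(.22,.85)
```

```text
0.283 0.0042 -0.0125
0.346 0.0082 -0.0248
0.409 0.0130 -0.0368
0.472 0.0185 -0.0485
0.535 0.0247 -0.0598
0.598 0.0316 -0.0707
0.661 0.0392 -0.0811
0.724 0.0475 -0.0911
0.787 0.0563 -0.1005
0.85 0.0658 -0.1093
```

```bash
python3 -m pendant '[{"claw":0,"delta_pos":[0,0.0042,-0.0125],"rotation":[0,0,0]},{"claw":0,"delta_pos":[0,0.0082,-0.0248],"rotation":[0,0,0]},{"claw":0,"delta_pos":[0,0.013,-0.0368],"rotation":[0,0,0]},{"claw":0,"delta_pos":[0,0.0185,-0.0485],"rotation":[0,0,0]},{"claw":0,"delta_pos":[0,0.0247,-0.0598],"rotation":[0,0,0]},{"claw":0,"delta_pos":[0,0.0316,-0.0707],"rotation":[0,0,0]},{"claw":0,"delta_pos":[0,0.0392,-0.0811],"rotation":[0,0,0]},{"claw":0,"delta_pos":[0,0.0475,-0.0911],"rotation":[0,0,0]},{"claw":0,"delta_pos":[0,0.0563,-0.1005],"rotation":[0,0,0]},{"claw":0,"delta_pos":[0,0.0658,-0.1093],"rotation":[0,0,0]}]'
python3 - <<'E'
from h import *
im=snap('side','x.png')[60:260,130:330,::-1]; cv2.imwrite('pics/s7.png',cv2.resize(im,None,fx=3,fy=3))
s=manip.read_state(); d=(s['eef_pos']-[478.6,66,57.9]);ex=np.array([.966,-.258,0]);h=d@ex;print(s['eef_pos'],s['wrist_force'],h,d@[.258,.966,0],'phi',np.arctan2(d[2],205-h),'r',np.hypot(d[2],205-h))
E
```

```text
clock: 11.35
eef_pos: [546.9, 47.8, 215.5]
eef_rot: [3.139, -0.003, 1.31]
wrist_force: [-7.2, 3.0, 5.0]
finger_gap: 11.5
[548.11922668  47.48282416 216.53412438] [-8.30345069  2.76123379  8.62838822] 71.93300433859005 0.04836861874269052 phi 0.8728231205803708 r 207.05460813763435
```

View pics/s7.png

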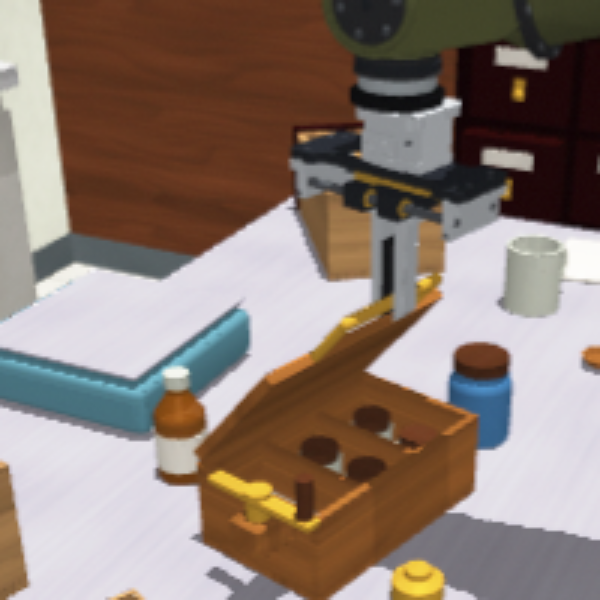

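Run:
```python
import numpy as np
r=206.5
for t in np.linspace(.873,1.38,11)[1:]: print(round(t,3),'%.4f %.4f'%((205-r*np.cos(t)-71.9)/1e3,-(r*np.sin(t)-158.6)/1e3))
```

```text
0.924 0.0086 -0.0062
0.974 0.0171 -0.0123
1.025 0.0259 -0.0179
1.076 0.0350 -0.0231
1.126 0.0443 -0.0279
1.177 0.0539 -0.0321
1.228 0.0637 -0.0359
1.279 0.0736 -0.0391
1.329 0.0837 -0.0419
1.38 0.0939 -0.0442
```

```bash
python3 -m pendant '[{"claw":0,"delta_pos":[0,0.0086,-0.0062],"rotation":[0,0,0]},{"claw":0,"delta_pos":[0,0.0171,-0.0123],"rotation":[0,0,0]},{"claw":0,"delta_pos":[0,0.0259,-0.0179],"rotation":[0,0,0]},{"claw":0,"delta_pos":[0,0.035,-0.0231],"rotation":[0,0,0]},{"claw":0,"delta_pos":[0,0.0443,-0.0279],"rotation":[0,0,0]},{"claw":0,"delta_pos":[0,0.0539,-0.0321],"rotation":[0,0,0]},{"claw":0,"delta_pos":[0,0.0637,-0.0359],"rotation":[0,0,0]},{"claw":0,"delta_pos":[0,0.0736,-0.0391],"rotation":[0,0,0]},{"claw":0,"delta_pos":[0,0.0837,-0.0419],"rotation":[0,0,0]},{"claw":0,"delta_pos":[0,0.0837,-0.0419],"rotation":[0,0,0]}]'
python3 - <<'E'
from h import *
im=snap('side','x.png')[60:260,130:330,::-1]; cv2.imwrite('pics/s8.png',cv2.resize(im,None,fx=3,fy=3))
im=snap('scene','x.png')[100:260,200:360,::-1]; cv2.imwrite('pics/c8.png',cv2.resize(im,None,fx=3.5,fy=3.5))
s=manip.read_state(); d=(s['eef_pos']-[478.6,66,57.9]);ex=np.array([.966,-.258,0]);h=d@ex;print(s['eef_pos'],s['wrist_force'],h,d@[.258,.966,0],'phi',np.arctan2(d[2],205-h),'r',np.hypot(d[2],205-h))
E
```

```text
clock: 12.65
eef_pos: [629.5, 25.8, 258.6]
eef_rot: [3.137, -0.003, 1.31]
wrist_force: [0.2, 2.3, 2.3]
finger_gap: 11.3
[628.82219302  25.92809793 258.48386708] [-0.30173824  1.98258137  0.71783054] 155.45318919397792 0.04786839772187591 phi 1.3286309837613264 r 206.61261867032587
```

View pics/s8.png

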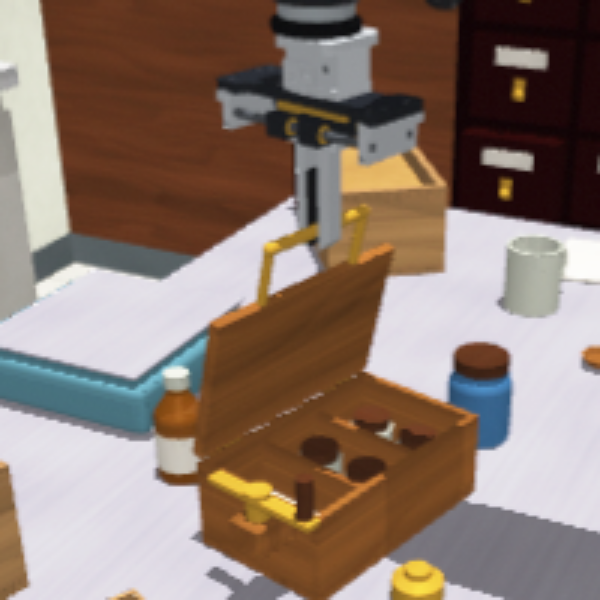

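View pics/c8.png

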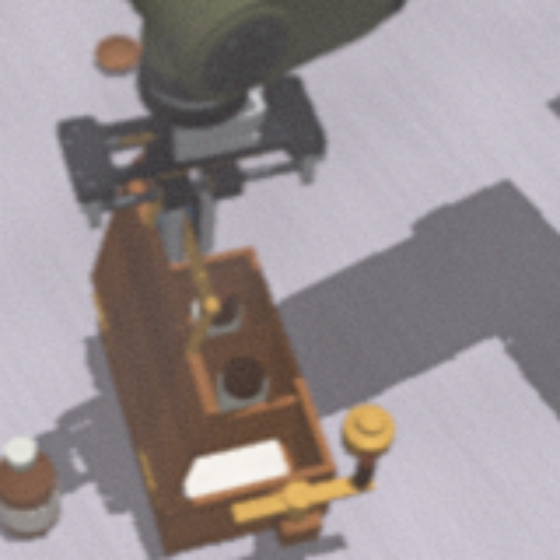

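```bash
python3 -m pendant '[{"claw":0,"delta_pos":[0,0.0075,-0.0014],"rotation":[0,0,0]},{"claw":0,"delta_pos":[0,0.0155,-0.0029],"rotation":[0,0,0]},{"claw":0,"delta_pos":[0,0.0235,-0.0041],"rotation":[0,0,0]},{"claw":0,"delta_pos":[0,0.0305,-0.0048],"rotation":[0,0,0]},{"claw":0,"delta_pos":[0,0.0365,-0.0053],"rotation":[0,0,0]},{"claw":0,"delta_pos":[0,0.0415,-0.0055],"rotation":[0,0,0]},{"claw":0,"delta_pos":[0,0.045,-0.0057],"rotation":[0,0,0]},{"claw":0,"delta_pos":[0,0.047,-0.0057],"rotation":[0,0,0]},{"claw":0,"delta_pos":[0,0.048,-0.0057],"rotation":[0,0,0]},{"claw":0,"delta_pos":[0,0.048,-0.0057],"rotation":[0,0,0]}]' 20
cat > st.py <<'E'
from h import *
s=manip.read_state(); d=(s['eef_pos']-[478.6,66,57.9]);ex=np.array([.966,-.258,0]);h=d@ex;print(s['clock'],s['eef_pos'],s['eef_rot'],s['wrist_force'],'h',h,'lat',d@[.258,.966,0],'phi',np.arctan2(d[2],205-h),'r',np.hypot(d[2],205-h),s['qd'].round(4))
E
python3 st.py
python3 - <<'E'
from h import *
im=snap('side','side9.png')[60:260,130:330,::-1]; cv2.imwrite('pics/s9.png',cv2.resize(im,None,fx=3,fy=3))
im=snap('scene','scene9.png')[100:260,200:360,::-1]; cv2.imwrite('pics/c9.png',cv2.resize(im,None,fx=3.5,fy=3.5))
snap('wrist','w9.png')
E
python3 st.py
```

```text
clock: 14.0
eef_pos: [675.2, 13.4, 264.4]
eef_rot: [3.137, -0.003, 1.31]
wrist_force: [-1.5, -1.8, 1.2]
finger_gap: 11.3
14.0 [675.16298745  13.3900312  264.39592733] [ 3.13720182e+00 -2.81325560e-03  1.30978358e+00] [-1.45585361 -1.75656939  1.24327216] h 203.45321782315187 lat -0.1079791010206298 phi 1.5633058485652322 r 206.50172042461836 [ 0.0013 -0.0024  0.0025  0.0001 -0.0008  0.0002]
14.15 [675.07803071  13.40539758 264.36855349] [ 3.13735086e+00 -2.74077946e-03  1.30980992e+00] [-1.30794427 -2.00268031 -0.35334347] h 203.36718509205733 lat -0.11505401805028943 phi 1.562888193366286 r 206.4750097849288 [ 0.0001 -0.0001  0.0013  0.0004 -0.0004 -0.0003]
```

View pics/s9.png

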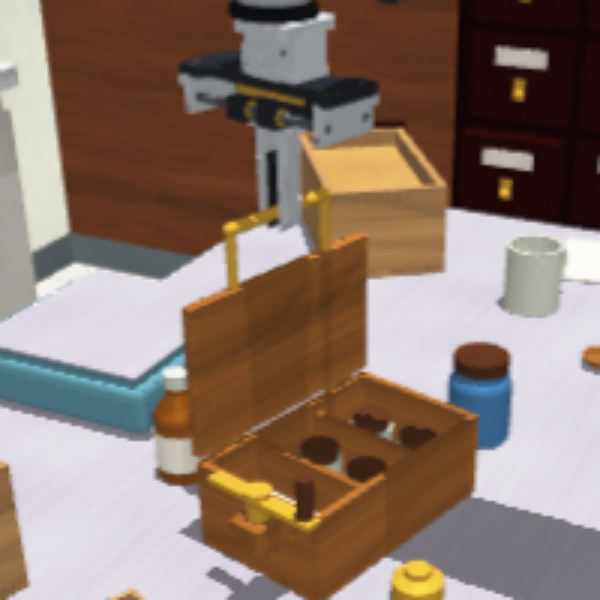

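View pics/c9.png

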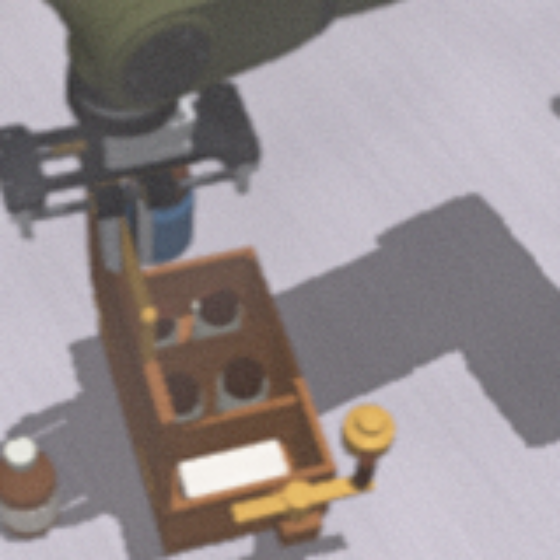

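View pics/w9.png

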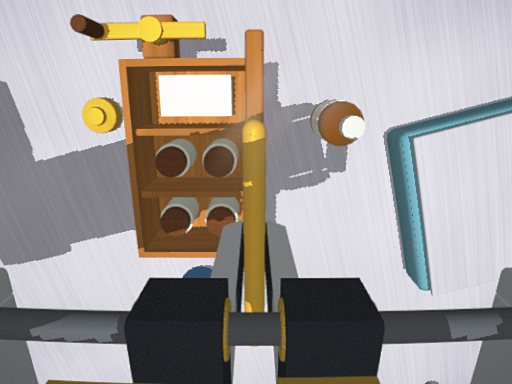

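The lid is almost straight up. The wrist view shows it edge-on, with the bar at column 254 and the lid edge at 246–264. Geometry says 1.563 rad, so I nudge 1.6 mm to the balance point.

```bash
python3 -m pendant '[{"claw":0,"delta_pos":[0,0.0008,0],"rotation":[0,0,0]},{"claw":0,"delta_pos":[0,0.0016,0],"rotation":[0,0,0]},{"claw":0,"delta_pos":[0,0.0016,0],"rotation":[0,0,0]},{"claw":0,"delta_pos":[0,0.0016,0],"rotation":[0,0,0]},{"claw":0,"delta_pos":[0,0.0016,0],"rotation":[0,0,0]},{"claw":0,"delta_pos":[0,0.0016,0],"rotation":[0,0,0]}]' 20
python3 st.py
python3 - <<'E'
from h import *
im=snap('wrist','w10.png')[:, :,::-1]
z=cv2.resize(im[10:230,100:390],None,fx=2.5,fy=2.5);cv2.imwrite('pics/w10z.png',z)
im=snap('side','side10.png')[60:260,130:330,::-1];cv2.imwrite('pics/s10.png',cv2.resize(im,None,fx=3,fy=3))
E
```

```text
clock: 14.9
eef_pos: [676.6, 13.0, 264.4]
eef_rot: [3.137, -0.003, 1.31]
wrist_force: [-2.1, -1.7, -0.4]
finger_gap: 11.3
14.9 [676.61282787  12.97032566 264.40450268] [ 3.13736526e+00 -2.76895828e-03  1.30975776e+00] [-2.09665601 -1.72776026 -0.35526434] h 204.9620477021001 lat -0.13935582471246086 phi 1.5706125424367794 r 206.50450616322587 [-0.0006 -0.0005 -0.0004  0.0005  0.0019  0.0014]
```

View pics/w10z.png

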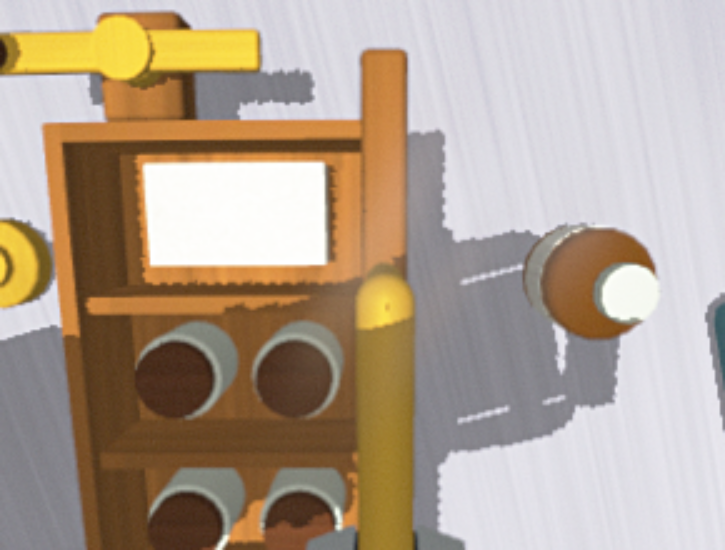

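View pics/s10.png

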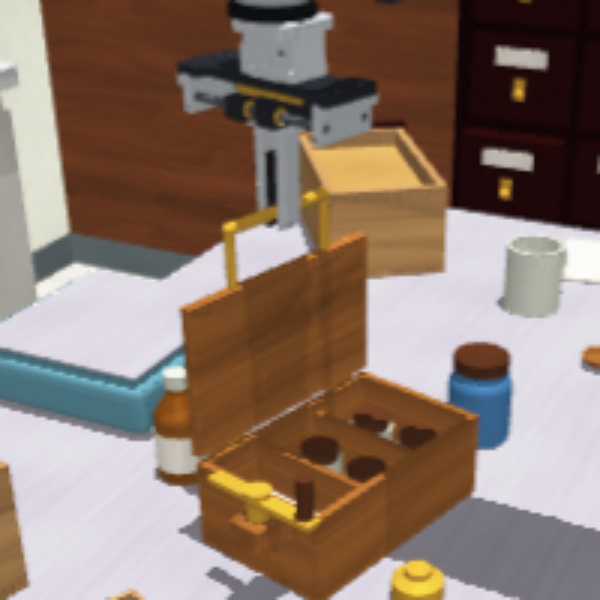

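```bash
python3 st.py; python3 -c "
from cell import manip
print(manip.sign_off())"
```

```text
15.0 [676.60823997  12.9788556  264.36298433] [ 3.13740764e+00 -2.73403750e-03  1.30976424e+00] [-1.15857083 -1.0122682   0.02126392] h 204.9554150673905 lat -0.13229957416206445 phi 1.5705803804253309 r 206.46298914718386 [-0.0003  0.0002  0.0002 -0.0001  0.0021 -0.0008]
the job is handed in; nothing more can be done
None
```

I swung the latch lever to about 1.51 rad, with the nose off the lid. Then I lifted the lid by its bar to the balance point and handed the job in at 15.0 s, with the bar still gripped at 20 N.

**Last checks:** the lid angle from the arm's position was 1.5706 rad. The wrist view shows the lid edge-on, with bar and lid centred within half a pixel of each other. The arm was still, the wrist force was about 1.5 N, and the finger gap was 11.3 mm on the 12 mm bar. I never touched the other things with the gripper. The ones I could see in the last pictures (weight, jar, bottle and mug) look to be where they were, but I did not measure them or check the tray, mortar and spoon at the end.

**What disagreed:** the real fingertips sit about 19 mm behind the reported TCP. My first grip on the bar caught only its top edge (gap 9.1 mm). I saw this in the side picture, reopened before lifting, and gripped again 19 mm lower. While lifting, the force reached roughly 12 N along the lid, and it died away by the end.

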